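# Wedge the cheese clamp tight

## Robot

A 6-joint arm with a two-finger parallel gripper is mounted at the origin on a cart in front of the work surface, level with it; the furniture and walls round the work are solid. World frame = base frame: x ahead of the robot, y to its left, z up, the work surface at z = 0. Lengths are in mm, angles in rad, forces in N, time in s.
With the tool pointing down it reaches from about 350 to 875 mm from the base axis. Payload 4.2 kg.
Tool frame: the origin (TCP) lies at the very end of the fingers, on their centre line; the grasp point (between the pads) lies 19 mm behind it; z points along the fingers, y is the direction in which the jaws open and shut (so a half turn about z gives the same grasp; the last joint's range is limited). The gripper opens to 85 mm and grips with 20 to 120 N. Pads are 22 mm wide; open, the fingers measure 114 mm over their backs; the gripper's body (76 mm by 85 mm) begins 54 mm behind the grasp point. The pads swing forward as they close: fully open they stand 13 mm farther back than shut.
Start: joints at [0.259, 0.385, 0.008, 0, -1.194, -0.259], TCP at [624.979, 0.025, 231.312] pointing down, gripper open.
Joint ranges: [-3.14, 3.14], [-1.21, 2.06], [-1.07, 1.41], [-3.16, 2.05], [-2.99, -0.16], [-3.1, 3.1]. Speed limits (rad/s): [2.79, 2.79, 3.14, 3.14, 3.14, 3.14].

## Interface

Orientations are given as a unit quaternion [x, y, z, w].
In Python, from bench import arm gives the robot as it stands.
- The arm moves only by the tool apply_moves, never from a script. Its argument "plan" is one flat list of numbers, 5 for each row, row after row: the gripper's target within -1 to 1 (shut at 1, half-way at 0, fully open at -1), then the shift along the world's x, y, z in m, then the turn about the world's z in degrees. A call has 1 to 8 rows; each row is the pose to reach, as a shift and turn from the pose commanded when the call began; what a row does not reach only later rows make up. A row lasts 1/12 s, in which the tool goes at most 41.7 mm and 7.16 degrees, less where a joint would pass 70% of its speed; a pose out of reach is approached as far as the arm can. A call with a gripper value outside its range is refused whole. The fingers move at their own pace and stop on an object; the grip force is fixed at half the most. Time passes only in rows, so rows that repeat a pose let the fingers close. It gives the time, the measured TCP pose, the force and the opening at its end, in the units of the state.
- arm.read_state(): the state, without advancing time (a new reading comes with each control period).
- arm.get_image(name): name is "scene" or "side" or "wrist"; returns a dict with "color" (480x640x3 uint8, red, green, blue), "range_z" (480x640 float32, mm along the optical axis (not along the pixel's ray), 0 where there is no reading), "camera_matrix" (3x3 intrinsics, pixels), "camera_from_world" (4x4, takes a point from world to camera coordinates); the wrist camera has in their place "mount" (4x4, takes a point from camera to tool coordinates, whose origin is the TCP and whose axes are the flange's). Camera axes: x right, y down, z forward; pixel columns grow to the right and rows downward; lengths in mm; the calibration is good to about 2 mm. The wrist camera is an equidistant fisheye: a pixel r from the principal point sees the ray r / f radians off the axis. A picture is of the moment at which its call begins: read the wrist's pose just before it.
- arm.job_done(): hands the job in, once; it reports no verdict.
The state is a dict: "clock": time; "joints": joint angles; "joint_vel": joint speeds; "joint_efforts": joint torques, N m; "position": TCP position; "ee_rot": TCP orientation; "contact_force": force on the tool from outside, world axes, zero at the start; "wrist_torque": the same for the moment, N m; "gripper_width": finger opening in mm.
Only numpy, scipy, OpenCV 4.12 (cv2) and the standard library are available. Lean on these libraries where they do the work, as an engineer would, in place of code of your own. Each camera call takes 0.05 s, during which the arm holds its last target.

## Task

Clamp the half wheel of cheese on the cutting board: take the wooden wedge out of its holder, put it thin end down into the gap between the fence and the loose jaw, and press or tap it down until it is tight, so that it stays upright and tightly wedged when you let go. Go by feel, with a firm but gentle push: the gap is a little different every time, and a wedge rammed in hard would crush the cheese. Do not knock the other cheeses about.

Things in the scene. Friction and masses are not known exactly. Their poses are not given: they have to be found in the camera images.
- wedge_mid (a point): Centre of the loose wooden wedge (60 g), upright in its holder, thin end down. 110 mm long (z, up), 36 mm wide (y), 8 mm thick (x) at the tip, growing evenly to 35.5 mm at the head; both faces lean 1 in 8, so it is the same either way round. This point is 55 mm above the tip, 55 mm below the head. Grip it across its 36 mm width (closing along y), 20 to 40 mm above this point.
- holder: Fixed wooden holder, 60 x 60 mm, 48 mm high; origin at the centre of its underside. The wedge stands loosely in its V-shaped slot, on a floor 8 mm above the counter, and is drawn straight up; its wide sides face the holder's +y and -y.
- board: Fixed wooden cutting board, 190 (x) x 170 (y) x 18 mm thick; origin at the centre of its underside. On it, along +x: fence (at the end near the robot), gap, loose jaw with rubber pad, half wheel of cheese, end stop. Nothing on it is higher than 80 mm above the counter. Fence and jaw are 70 mm wide (y) and rise 62 mm above the board; the board is the gap's floor.
- fence_edge (a point): Middle of the fence's top edge on the gap's side, 80 mm above the counter; x points across the gap to the jaw, y along the edge, z up. At the top the gap is 12 to 20 mm wide: it differs each time and is not measured. Its sides lean 1 in 8 like the wedge's, so the wedge touches both sides when its tip is 16 to 48 mm below this edge, its centre then half the gap's width from the edge.
- gap_entry (a point): Point at the height of the fence's top edge, 6 mm from it towards the jaw (axes as fence_edge): with the tip centred here it enters any gap freely; lower down the wedge must be let shift sideways. The jaw yields about 1 mm for 12 N; friction about 0.6. A downward push of 12 to 18 N makes the wedge tight, it then stays by friction; over 25 N, down or sideways, may crush the cheese.
- drum_cheese: Bystander: drum-shaped cheese, 63 mm across, 72 mm high; origin at the centre of its underside.
- brick_cheese: Bystander: grey cut-off pyramid cheese, 57 x 63 x 54 mm; origin at the centre of its underside.
- pyramid_cheese: Bystander: pale pyramid cheese, 76 x 78 x 80 mm; origin at the centre of its underside.
There are look-alikes about, which are no part of the job. What is shaped like the part that bears wedge_mid but yellow is not meant.

How it is judged:
By the outcome, as a careful person would: the job done as asked, in the order asked, and still so for the second after the job is handed in, with the robot touching nothing.
It also fails if it takes over 58 s, if anything falls off the work surface, if the arm or the gripper's body presses on something with over 40 N, if the wrist force passes 120 N, or if a joint passes its speed limit or range.

## Working session

There is one attempt and no reset: what is moved stays moved. The work goes in short steps, Python scripts to look and compute and a tool call to move; the robot and the scene stay as the last step left them, time stands still between calls to the robot, and variables do not carry over. Pictures are saved under pics/ and viewed, and the job is handed in when it is done.

Besides the shell and the picture viewer there is one more tool, called after "Emit:" in YAML: its name, and indented under it one key for each argument. apply_moves: Moves the arm, as the interface text tells. Its arguments: {"type":"object","properties":{"plan":{"type":"array","items":{"type":"number"}}},"required":["plan"]}

```bash
mkdir -p pics; ls
cat > h.py <<'E'
import numpy as np,cv2
from bench import arm
def save(n,im): cv2.imwrite(f'pics/{n}.png',im[...,::-1])
E
python3 - <<'E'
from h import *
print(arm.read_state())
for n in ['scene','side']:
    d=arm.get_image(n); save(n,d['color']); np.savez(n,**d)
    print(n,d['camera_matrix'],d['camera_from_world'])
d=arm.get_image('wrist'); save('wrist',d['color']); np.savez('wrist',**d); print(d['camera_matrix'],d['mount'])
E
```

```text
pics
{'clock': 0.0, 'joints': array([ 2.58581700e-01,  3.85560243e-01,  6.58416271e-03, -4.87446250e-04,
       -1.19398771e+00, -2.58593587e-01]), 'joint_vel': array([-0.0006818 ,  0.00057359,  0.00044551, -0.00035867,  0.00106562,
        0.00054823]), 'joint_efforts': array([-9.55001960e-04, -3.92286408e+01,  1.88399577e+01,  4.18616563e+00,
       -4.72148502e-03,  8.27910434e-07]), 'position': array([6.24402254e+02, 6.63083498e-04, 2.30204766e+02]), 'ee_rot': array([-0.70703856,  0.70717413,  0.00074069, -0.0008229 ]), 'contact_force': array([-0.17807281,  1.11618044,  0.1283805 ]), 'wrist_torque': array([-0.0125635 , -0.01639354,  0.01874208]), 'gripper_width': 85.50216889448001}
scene [[545.39615858   0.         313.39074856]
 [  0.         545.39615858 235.82489588]
 [  0.           0.           1.        ]] [[-5.66812166e-01 -8.23846381e-01  1.05281941e-03  3.96525743e+02]
 [-4.79392960e-01  3.28785931e-01 -8.13684338e-01  3.63653590e+02]
 [ 6.70004745e-01 -4.61710896e-01 -5.81306021e-01  1.09390785e+03]
 [ 0.00000000e+00  0.00000000e+00  0.00000000e+00  1.00000000e+00]]
side [[471.29752631   0.         320.24721217]
 [  0.         471.29752631 240.62497361]
 [  0.           0.           1.        ]] [[-9.98469997e-01 -5.48103494e-02 -7.31373531e-03  6.58346561e+02]
 [-2.55416231e-02  5.74456780e-01 -8.18136317e-01  5.24456806e+01]
 [ 4.90437622e-02 -8.16697762e-01 -5.74977804e-01  1.43440327e+03]
 [ 0.00000000e+00  0.00000000e+00  0.00000000e+00  1.00000000e+00]]
[[371.64829954   0.         321.79710959]
 [  0.         371.64829954 234.4419803 ]
 [  0.           0.           1.        ]] [[ 3.20263940e-04 -9.54628799e-01 -2.97798174e-01  7.65024712e+01]
 [ 9.99999464e-01  5.99018025e-04 -8.44787212e-04  7.75291255e-01]
 [ 9.84844677e-04 -2.97797744e-01  9.54628479e-01 -1.42816565e+02]
 [ 0.00000000e+00  0.00000000e+00  0.00000000e+00  1.00000000e+00]]
```

View pics/scene.png

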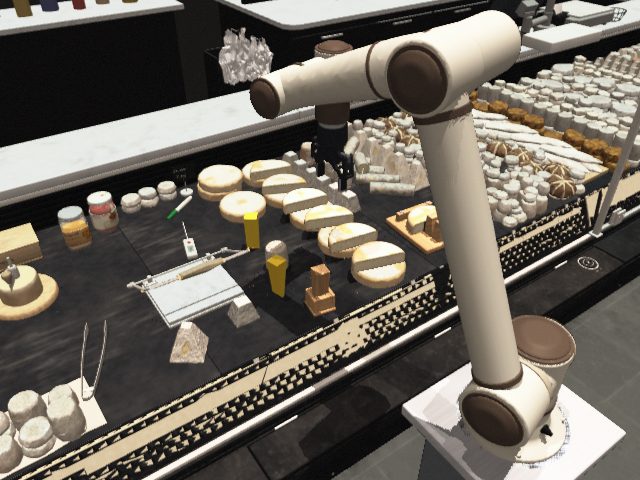

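View pics/side.png

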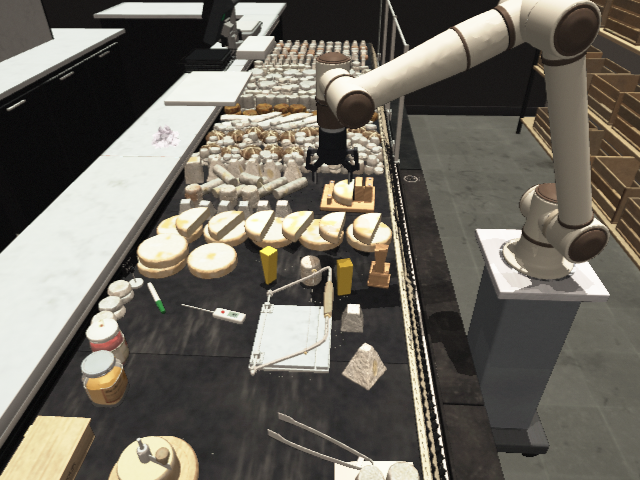

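View pics/wrist.png

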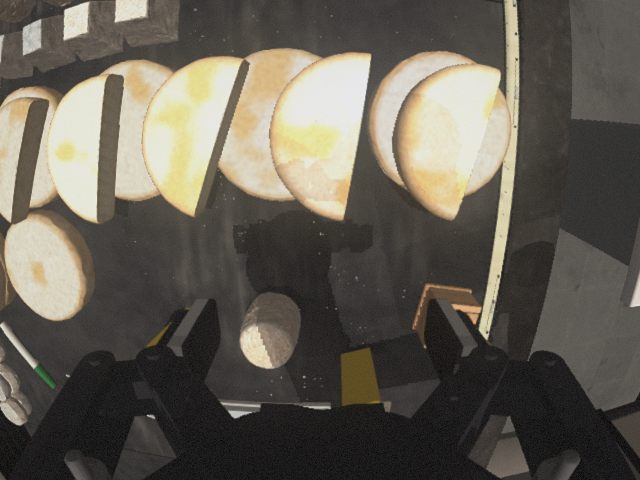

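The brown wedge in its holder is at scene (320,290) and side (380,265). The yellow look-alikes are at scene (251,230) and (277,275), and the board is at scene (425,225). I'll enlarge both to check.

Run:
```python
from h import *
s=np.load('scene.npz')['color'];t=np.load('side.npz')['color']
def cr(im,x,y,w,h): return cv2.resize(im[y:y+h,x:x+w],(400,300),interpolation=cv2.INTER_CUBIC)
save('crop1',np.vstack([np.hstack([cr(s,270,240,100,75),cr(s,380,190,80,60)]),np.hstack([cr(t,330,230,80,60),cr(t,310,165,80,60)])]))
```

```text
(no output)
```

View pics/crop1.png

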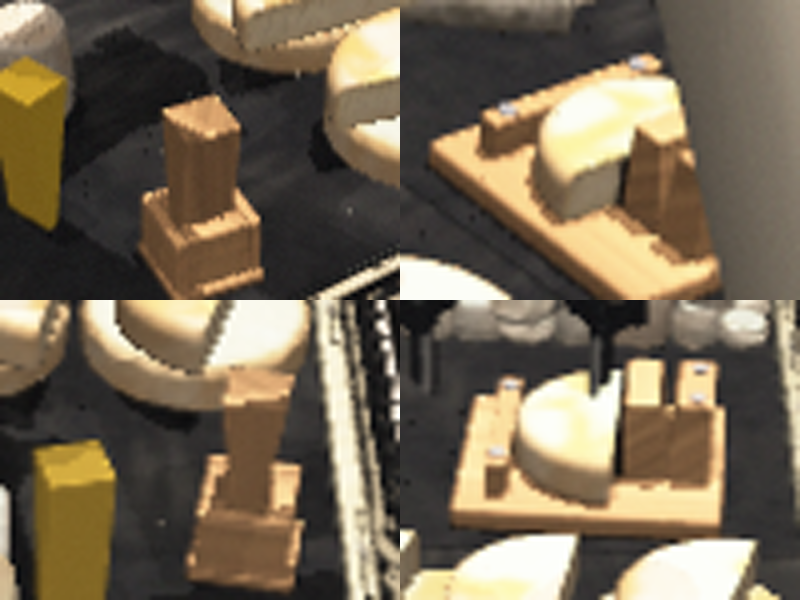

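```bash
cat >> h.py <<'E'
def cast(d,uv,z):
    K=d['camera_matrix'];T=d['camera_from_world'];R=T[:3,:3];t=T[:3,3]
    uv=np.atleast_2d(uv).astype(float)
    r=np.c_[(uv-[K[0,2],K[1,2]])/K[0,0],np.ones(len(uv))]@R
    o=-R.T@t
    return o+r*((z-o[2])/r[:,2])[:,None]
def depthpts(d,mask):
    v,u=np.nonzero(mask&(d['range_z']>0));zz=d['range_z'][v,u]
    K=d['camera_matrix'];T=d['camera_from_world']
    P=np.c_[(u-K[0,2])/K[0,0]*zz,(v-K[1,2])/K[0,0]*zz,zz]
    return (P-T[:3,3])@T[:3,:3],u,v
E
python3 - <<'E'
from h import *
S=np.load('scene.npz');T=np.load('side.npz')
np.set_printoptions(precision=1,suppress=True)
c=np.array([(163,112),(208,97),(241,125),(190,140)])/4+[270,240]
print('scene head',cast(S,c,118))
c=np.array([(225,72),(295,74),(290,103),(230,100)])/5+[330,230]
print('side head',cast(T,c,118))
# depth
for n,d,b in(('s',S,(310,262,332,277)),('t',T,(374,243,390,251))):
    m=np.zeros((480,640),bool);m[b[1]:b[3],b[0]:b[2]]=1
    P,u,v=depthpts(d,m); k=abs(P[:,2]-118)<8;print(n,k.sum(),P[k].mean(0),P[k].min(0),P[k].max(0))
# side: board. fence top & jaw top, z=80
c=np.array([(628,362),(663,362),(663,405),(625,405),(677,362),(716,362),(716,407),(676,405)])-[400,300]
print('jaw,fence top',cast(T,c/5+[310,165],80))
c=np.array([(470,395),(452,525),(720,530)])-[400,300]
print('board c',cast(T,c/5+[310,165],18))
E
```

```text
scene head [[499.1 145.7 118. ]
 [495.7 115.4 118. ]
 [463.2 114.7 118. ]
 [468.8 147.3 118. ]]
side head [[501.3 117.1 118. ]
 [463.1 117.3 118. ]
 [467.5 144.4 118. ]
 [499.7 143.1 118. ]]
s 183 [480.8 131.6 117.2] [463.8 111.  110.3] [503.9 150.2 121.3]
t 93 [485.  129.2 118.7] [465.8 107.5 115.8] [502.2 145.4 121.8]
jaw,fence top [[ 550.2 -350.2   80. ]
 [ 525.  -351.3   80. ]
 [ 526.2 -286.5   80. ]
 [ 552.7 -285.4   80. ]
 [ 514.9 -351.7   80. ]
 [ 486.8 -352.8   80. ]
 [ 489.3 -285.1   80. ]
 [ 517.1 -286.9   80. ]]
board c [[ 667.5 -410.8   18. ]
 [ 670.8 -221.1   18. ]
 [ 485.3 -222.4   18. ]]
```

Emit:
apply_moves:
  plan: [-1,-0.02,0.018,0,7,-1,-0.04,0.036,0,14,-1,-0.06,0.054,0,21,-1,-0.08,0.072,0,28,-1,-0.1,0.09,0,35,-1,-0.12,0.108,0,42,-1,-0.143,0.131,0,49,-1,-0.143,0.131,0,56]

```text
clock: 0.82
position: [478.8, 133.1, 231.4]
ee_rot: [0.958, -0.288, -0.001, -0.0]
contact_force: [0.2, -0.7, -1.1]
gripper_width: 85.7
```

Emit:
apply_moves:
  plan: [-1,0,0,0,7,-1,0,0,0,14,-1,0,0,0,21,-1,0,0,0,28,-1,0,0,0,34,-1,0,0,0,34]

```text
clock: 1.32
position: [481.7, 131.0, 231.1]
ee_rot: [1.0, 0.001, -0.0, 0.0]
contact_force: [-1.1, -0.8, 0.1]
gripper_width: 85.7
```

```bash
cat >> h.py <<'E'
from scipy.spatial.transform import Rotation as Ro
def wshot(n):
    s=arm.read_state(); d=arm.get_image('wrist'); save(n,d['color'])
    np.savez(n,pos=s['position'],rot=s['ee_rot'],**d); print(s['clock'],s['position'],Ro.from_quat(s['ee_rot']).as_euler('xyz',degrees=True),s['joints'].round(2)); return dict(np.load(n+'.npz'))
def wcast(d,uv,z):
    K=d['camera_matrix'];uv=np.atleast_2d(uv).astype(float)-[K[0,2],K[1,2]]
    r=np.hypot(*uv.T);th=r/K[0,0]
    v=np.c_[uv/np.maximum(r,1e-9)[:,None]*np.sin(th)[:,None],np.cos(th)]
    M=d['mount'];R=Ro.from_quat(d['rot']).as_matrix()
    w=v@M[:3,:3].T@R.T;o=R@M[:3,3]+d['pos']
    return o+w*((z-o[2])/w[:,2])[:,None]
E
python3 - <<'E'
from h import *
d=wshot('w1')
E
```

```text
1.3167 [481.7339488  130.98038789 231.05930577] [1.79990305e+02 3.22689469e-02 9.81637433e-02] [ 0.59  0.17 -0.29 -0.   -1.11  0.98]
```

View pics/w1.png

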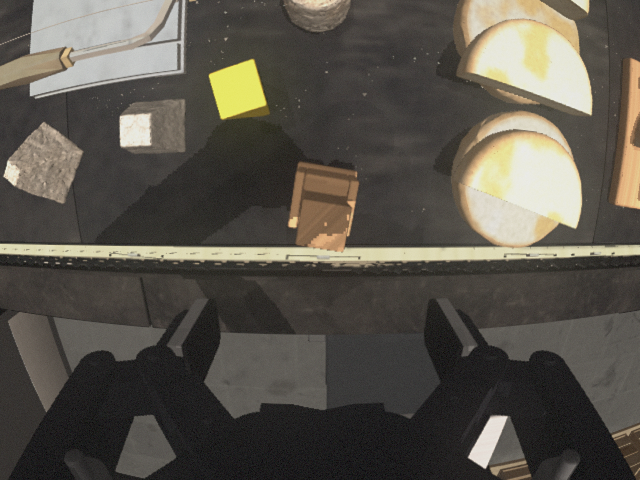

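The wrist view shows the brown wedge and holder at (325,205), with yellow decoy at (238,90). The cheeses are at (43,163) and (153,127). I'll enlarge the wedge.

Run:
```python
from h import *
d=np.load('w1.npz');c=d['color'][150:258,275:375]
save('w1c',cv2.resize(c,None,fx=5.5,fy=5.5,interpolation=cv2.INTER_CUBIC))
```

```text
(no output)
```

View pics/w1c.png

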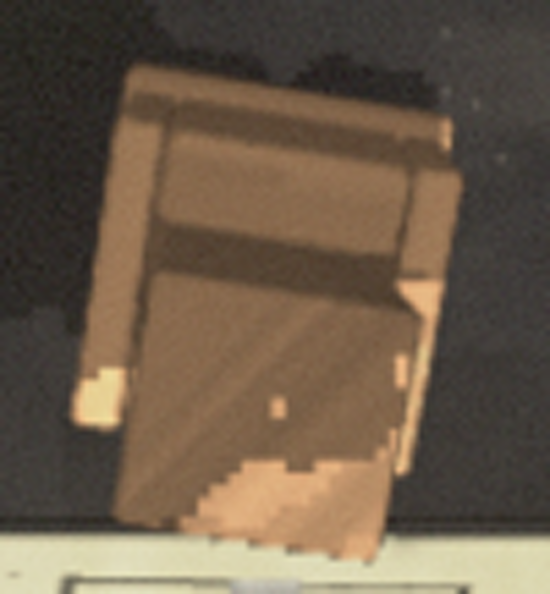

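Run:
```python
from h import *
np.set_printoptions(precision=1,suppress=True)
d=np.load('w1.npz')
def rep(c,z):
    P=wcast(d,np.array(c)/5.5-0.4+[275,150],z);print(P,P.mean(0))
    print(np.linalg.norm(np.diff(np.r_[P,P[:1]],axis=0),axis=1),[np.degrees(np.arctan2(*(P[j]-P[i])[[1,0]])) for i,j in((0,1),(1,2),(2,3),(3,0))])
rep([(155,270),(420,315),(378,560),(115,520)],118)
# holder rim corners: UL, UR , z=48
rep([(132,65),(455,115),(400,470),(75,425)],48)
```

```text
[[503.7 143.9 118. ]
 [497.9 109.9 118. ]
 [464.4 114.7 118. ]
 [470.  149.7 118. ]] [484.  129.6 118. ]
[34.5 33.8 35.4 34.2] [np.float64(-99.72796647764811), np.float64(171.86434304385722), np.float64(80.93096575030664), np.float64(-9.617315657086918)]
[[522.6 150.9  48. ]
 [514.7  99.1  48. ]
 [455.  106.9  48. ]
 [462.7 161.1  48. ]] [488.7 129.5  48. ]
[52.3 60.2 54.8 60.7] [np.float64(-98.68233432433263), np.float64(172.62096103246046), np.float64(81.85352519761246), np.float64(-9.715599259310801)]
```

Emit:
apply_moves:
  plan: [-1,0.0015,-0.001,-0.03,-5,-1,0.0015,-0.001,-0.06,-9,-1,0.0015,-0.001,-0.09,-9,-1,0.0015,-0.001,-0.12,-9,-1,0.0015,-0.001,-0.145,-9,-1,0.0015,-0.001,-0.157,-9,-1,0.0015,-0.001,-0.157,-9]

```text
clock: 1.95
position: [481.4, 128.8, 71.2]
ee_rot: [0.997, -0.08, -0.003, 0.002]
contact_force: [-0.3, -0.2, 0.2]
gripper_width: 85.2
```

Emit:
apply_moves:
  plan: [0,0,0,0,0,0.4,0,0,0,0,1,0,0,0,0,1,0,0,0,0,1,0,0,0,0,1,0,0,0,0,1,0,0,0,0,1,0,0,0,0]

```text
clock: 2.62
position: [484.2, 130.5, 75.6]
ee_rot: [0.997, -0.078, 0.001, -0.001]
contact_force: [-0.4, -0.2, 6.3]
gripper_width: 35.5
```

Emit:
apply_moves:
  plan: [1,0,0,0.005,0,1,0,0,0.02,0,1,0,0,0.045,0,1,0,0,0.075,0,1,0,0,0.105,0,1,0,0,0.125,0,1,0,0,0.125,0]

```text
clock: 3.2
position: [485.8, 131.1, 204.3]
ee_rot: [0.997, -0.078, 0.004, -0.003]
contact_force: [0.2, -0.3, 0.3]
gripper_width: 35.4
```

Run:
```python
from h import *
d=wshot('w2');s=arm.read_state();print(s['gripper_width'],s['contact_force'])
```

```text
3.2 [485.83658973 131.06782746 204.34363432] [-179.67350224   -0.47116105   -8.96419138] [ 0.59  0.2  -0.33  0.   -1.03  0.83]
35.26102128887003 [-0.0157067   0.35750917 -0.93227801]
```

View pics/w2.png

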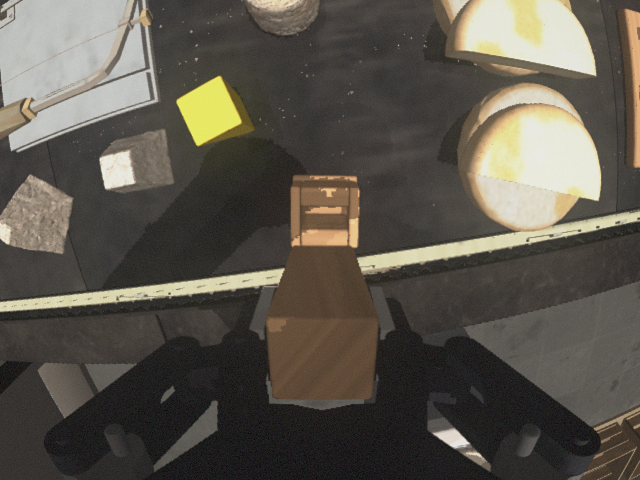

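Emit:
apply_moves:
  plan: [1,0,-0.02,0.01,2,1,0,-0.05,0.02,4,1,0,-0.085,0.02,6,1,0,-0.12,0.02,9,1,0,-0.155,0.02,9,1,0,-0.19,0.02,9,1,0,-0.225,0.02,9,1,0,-0.26,0.02,9]

```text
clock: 3.92
position: [482.1, -131.5, 217.8]
ee_rot: [1.0, -0.0, -0.002, -0.0]
contact_force: [0.4, 0.5, -0.5]
gripper_width: 35.7
```

Emit:
apply_moves:
  plan: [1,0,-0.035,0,0,1,0,-0.07,0,0,1,0,-0.105,0,0,1,0,-0.14,0,0,1,0,-0.17,0,0,1,0,-0.188,0,0,1,0,-0.188,0,0,1,0,-0.188,0,0]

```text
clock: 4.58
position: [482.3, -318.3, 217.2]
ee_rot: [1.0, -0.001, -0.002, -0.001]
contact_force: [0.5, 0.4, -0.0]
gripper_width: 35.3
```

Run:
```python
from h import *
d=wshot('w3');s=arm.read_state();print(s['gripper_width'],s['contact_force'])
for n in ['scene','side']:
    d=arm.get_image(n); save(n+'3',d['color']); np.savez(n+'3',**d)
```

```text
4.5833 [ 482.3232181  -318.32519889  217.18522644] [-1.79891309e+02  1.99796935e-01 -1.44495092e-01] [-0.3   0.32 -0.13 -0.   -1.13  1.87]
35.499280852224764 [-0.57495991 -0.31309347 -0.29990766]
```

View pics/w3.png

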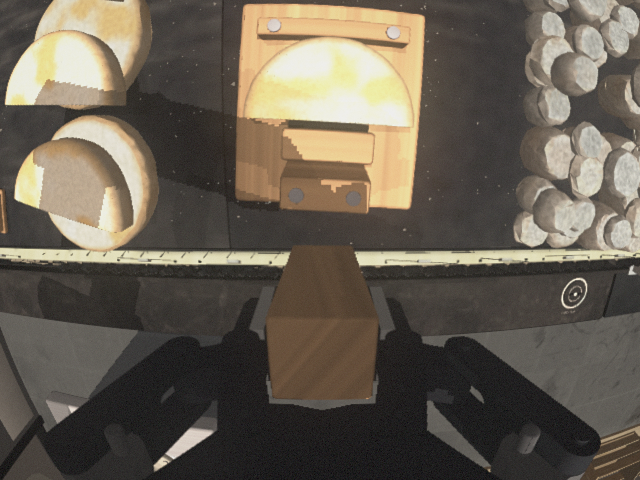

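View pics/scene3.png

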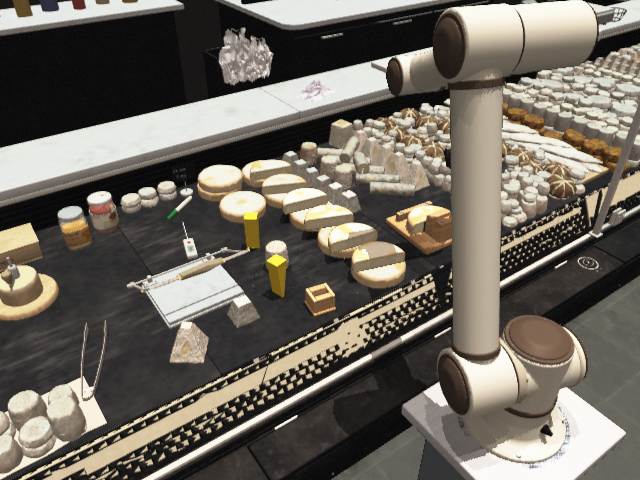

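Wrist view: jaw at (328,147), fence at (325,190) with two screws, and the gap between them near row 162–178. I'll enlarge that area.

Run:
```python
from h import *
d=np.load('w3.npz');c=d['color'][115:220,265:395]
a=cv2.resize(c,None,fx=6,fy=5.6,interpolation=cv2.INTER_CUBIC)
save('w3c',np.clip(a*1.0,0,255).astype(np.uint8))
```

```text
(no output)
```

View pics/w3c.png

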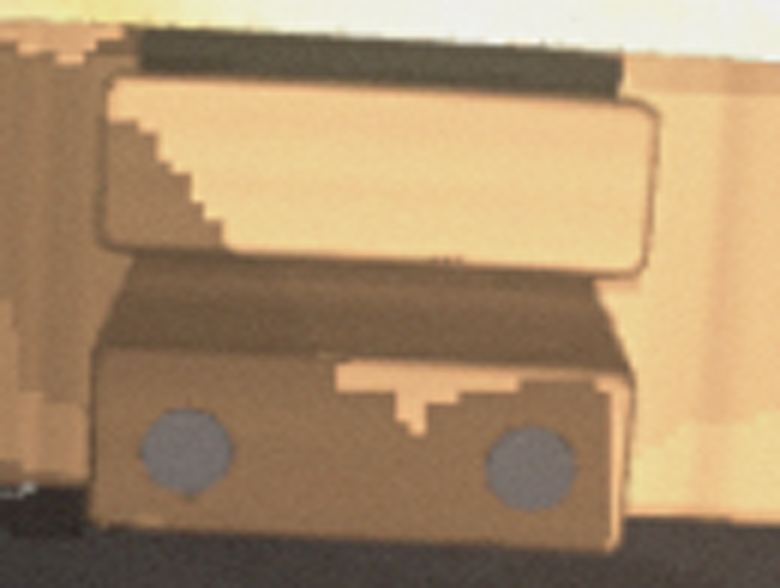

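Run:
```python
from h import *
np.set_printoptions(precision=1,suppress=True)
d=np.load('w3.npz')
def q(c): return wcast(d,(np.array(c)+.5)/[6,5.6]-.5+[265,115],80)
f=q([(97,348),(633,373),(365,360)]);j=q([(105,247),(640,274),(372,260)])
b=q([(90,525),(610,552)])
print('fence',f,'jaw',j,'back',b)
for e in(f,j,b): v=e[0]-e[1];print('yaw',np.degrees(np.arctan2(-v[0],v[1])),np.linalg.norm(v))
tz=d['pos'][2]
for h in(43,45): print('head',h,wcast(d,[(268,318),(378,318),(375,398),(272,398)],tz+h)-d['pos'])
for h in(65,67): print('tip',h,wcast(d,[(293,247),(355,247)],tz-h)-d['pos'])
T=np.load('side3.npz');c=T['color'][160:220,310:390];save('side3c',cv2.resize(c,(800,600),interpolation=cv2.INTER_CUBIC))
S=np.load('scene3.npz');c=S['color'][190:265,380:480];save('scene3c',cv2.resize(c,(800,600),interpolation=cv2.INTER_CUBIC))
c=d['color'][225:345,250:400];save('w3h',cv2.resize(c,None,fx=5,fy=5,interpolation=cv2.INTER_CUBIC))
```

```text
fence [[ 516.2 -287.3   80. ]
 [ 512.7 -355.5   80. ]
 [ 514.3 -321.3   80. ]] jaw [[ 530.  -288.7   80. ]
 [ 526.3 -356.1   80. ]
 [ 528.  -322.2   80. ]] back [[ 491.4 -285.7   80. ]
 [ 487.4 -353.2   80. ]]
yaw -2.970543851924459 68.23788713835177
yaw -3.1554816190870736 67.50079966716659
yaw -3.39146133086918 67.56681936287349
head 43 [[ 17.5  16.4  43. ]
 [ 17.4 -17.8  43. ]
 [-16.5 -19.2  43. ]
 [-16.3  17.4  43. ]]
head 45 [[ 18.7  16.   45. ]
 [ 18.6 -17.5  45. ]
 [-14.6 -18.9  45. ]
 [-14.5  17.1  45. ]]
tip 65 [[  2.8  16.8 -65. ]
 [  2.7 -20.  -65. ]]
tip 67 [[  2.1  17.  -67. ]
 [  2.  -20.2 -67. ]]
```

View pics/side3c.png

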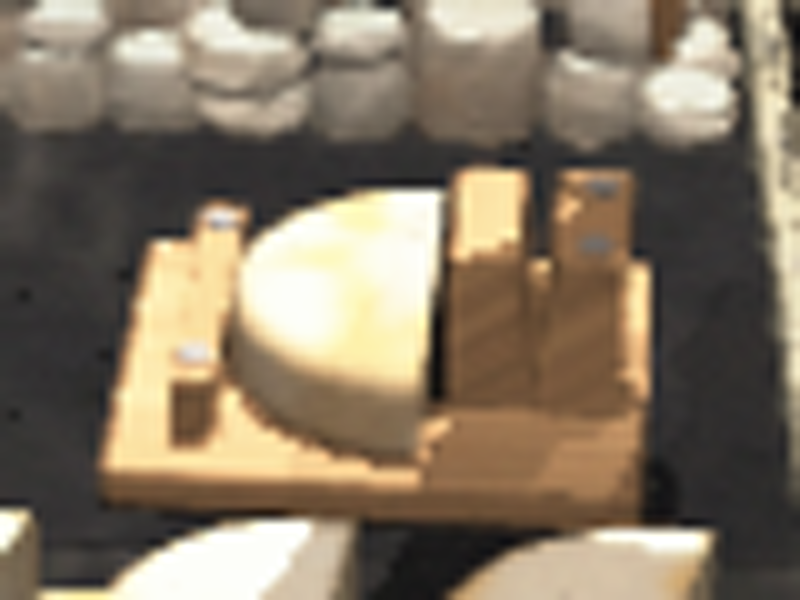

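View pics/w3h.png

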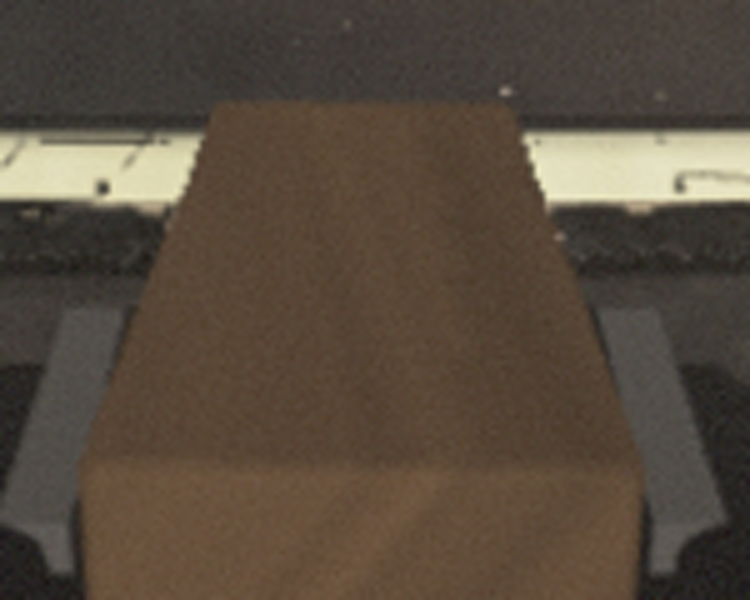

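View pics/scene3c.png

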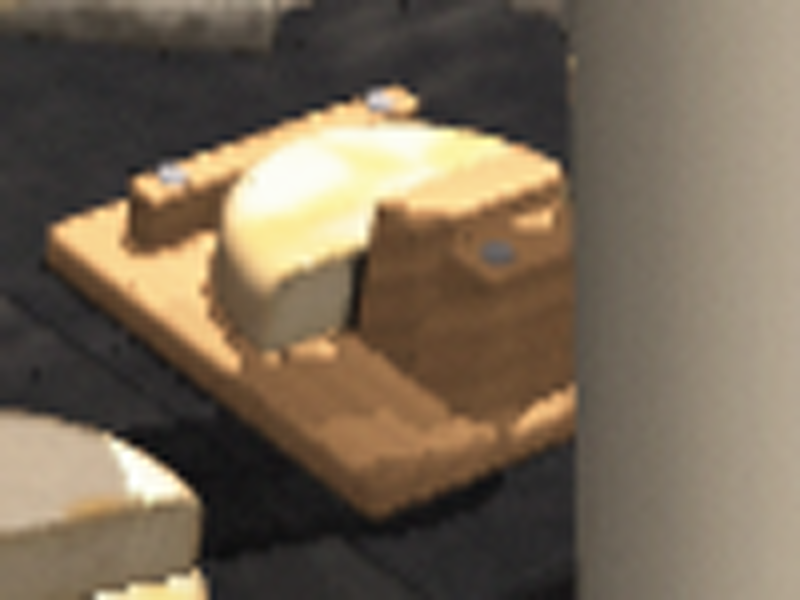

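Emit:
apply_moves:
  plan: [1,0.01,-0.001,0,-1,1,0.025,-0.002,0,-3,1,0.038,-0.002,-0.01,-3,1,0.0395,-0.002,-0.03,-3,1,0.0395,-0.002,-0.045,-3,1,0.0395,-0.002,-0.055,-3,1,0.0395,-0.002,-0.055,-3,1,0.0395,-0.002,-0.055,-3]

```text
clock: 5.4
position: [523.4, -319.6, 164.3]
ee_rot: [1.0, -0.026, -0.0, 0.0]
contact_force: [-0.3, 0.2, 0.0]
gripper_width: 35.1
```

Run:
```python
from h import *
d=wshot('w4');s=arm.read_state();print(s['gripper_width'],s['contact_force'])
c=d['color'][200:420,220:420];save('w4c',cv2.resize(c,None,fx=2.7,fy=2.7,interpolation=cv2.INTER_CUBIC))
d=arm.get_image('side'); np.savez('side4',**d)
c=d['color'][130:220,300:420];save('side4c',cv2.resize(c,(800,600),interpolation=cv2.INTER_CUBIC))
```

```text
5.4 [ 523.3925936  -319.63427705  164.33754115] [ 1.79979093e+02  2.74285516e-02 -2.95295463e+00] [-0.28  0.42 -0.12  0.   -1.04  1.8 ]
35.56625264414586 [ 0.02616457 -0.03507294 -0.58689707]
```

View pics/w4c.png

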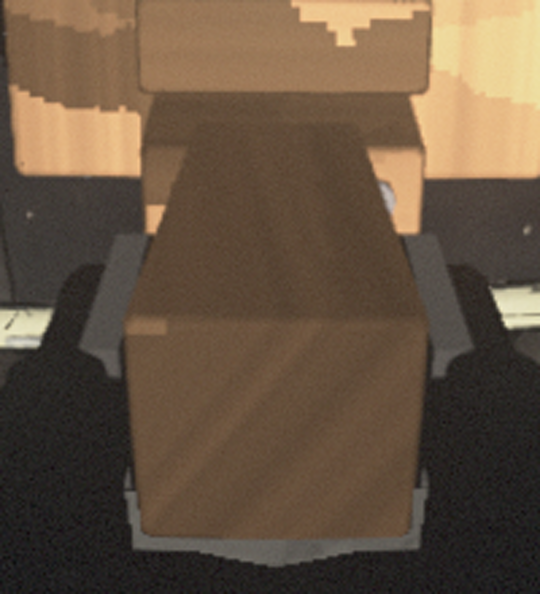

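View pics/side4c.png

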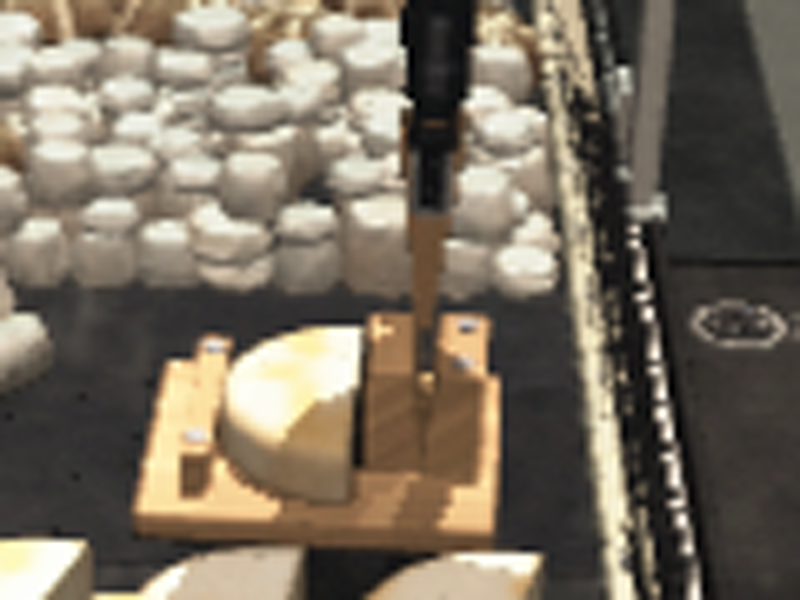

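Run:
```python
from h import *
np.set_printoptions(precision=1,suppress=True)
d=np.load('w4.npz')
def q(c,z): return wcast(d,(np.array(c)+.5)/2.7-.5+[220,200],z)
print('jaw',q([(140,93),(430,95),(285,94)],80));print('fence',q([(146,147),(423,150),(285,148)],80))
for z in(95,97,99):print('tip+x edge',q([(195,124),(355,124),(275,124)],z))
print('head',q([(125,318),(427,318),(410,535),(143,535)],d['pos'][2]+43))
# side view: depth of TIP: find edge x along view
T=dict(np.load('side4.npz'))
k=lambda p:np.array(p)*[120/800,90/600]+[300,130]
print('side tip L,R',cast(T,k([(413,312),(437,312)]),97)); print('side jaw/fence',cast(T,k([(417,378),(431,380),(413,318),(437,318)]),80))
```

```text
jaw [[ 529.9 -288.    80. ]
 [ 525.9 -357.2   80. ]
 [ 527.9 -322.5   80. ]]
fence [[ 516.2 -288.2   80. ]
 [ 511.9 -355.4   80. ]
 [ 514.3 -321.9   80. ]]
tip+x edge [[ 526.6 -302.1   95. ]
 [ 524.8 -337.9   95. ]
 [ 525.7 -320.    95. ]]
tip+x edge [[ 527.3 -302.3   97. ]
 [ 525.5 -337.8   97. ]
 [ 526.4 -320.1   97. ]]
tip+x edge [[ 528.  -302.5   99. ]
 [ 526.2 -337.7   99. ]
 [ 527.1 -320.1   99. ]]
head [[ 541.8 -303.5  207.3]
 [ 540.  -338.2  207.3]
 [ 506.1 -336.7  207.3]
 [ 508.  -301.6  207.3]]
side tip L,R [[ 528.5 -322.9   97. ]
 [ 515.8 -323.5   97. ]]
side jaw/fence [[ 526.4 -281.4   80. ]
 [ 519.2 -279.5   80. ]
 [ 527.3 -348.8   80. ]
 [ 514.4 -349.4   80. ]]
```

Emit:
apply_moves:
  plan: [1,-0.0015,-0.0015,0,0,1,-0.0015,-0.0015,-0.006,0,1,-0.0015,-0.0015,-0.012,0,1,-0.0015,-0.0015,-0.018,0,1,-0.0015,-0.0015,-0.023,0,1,-0.0015,-0.0015,-0.026,0,1,-0.0015,-0.0015,-0.026,0]

```text
clock: 6.08
position: [520.9, -321.3, 137.0]
ee_rot: [1.0, -0.026, -0.001, -0.0]
contact_force: [-0.8, 1.0, -0.7]
gripper_width: 35.1
```

```bash
cat > st.py <<'E'
from h import *
import sys
np.set_printoptions(precision=2,suppress=True)
s=arm.read_state();print(s['clock'],s['position'],Ro.from_quat(s['ee_rot']).as_euler('xyz',degrees=True),s['contact_force'],s['wrist_torque'],s['gripper_width'])
E
python3 - <<'E'
from h import *
import st
d=wshot('w5')
c=d['color'][200:420,220:420];a=cv2.resize(c,None,fx=2.7,fy=2.7,interpolation=cv2.INTER_CUBIC)
save('w5c',a)
E
```

```text
6.0833 [ 520.89 -321.26  137.04] [-179.96    0.12   -3.01] [-0.77  0.96 -0.68] [ 0.03  0.05 -0.04] 35.064617891897335
6.0833 [ 520.89 -321.26  137.04] [-179.96    0.12   -3.01] [-0.29  0.44 -0.15 -0.   -0.98  1.81]
```

View pics/w5c.png

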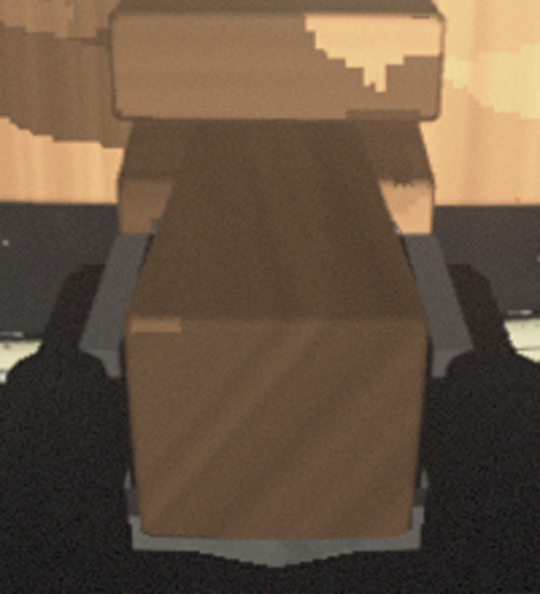

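The tip is now hidden behind the jaw's edge, about 10 mm deep in the gap, with no contact force. I'll continue gently.

Emit:
apply_moves:
  plan: [1,0,0,-0.003,0,1,0,0,-0.006,0,1,0,0,-0.007,0,1,0,0,-0.007,0]

```text
clock: 6.47
position: [521.3, -321.4, 131.0]
ee_rot: [1.0, -0.026, -0.0, -0.0]
contact_force: [0.1, -0.5, -0.1]
gripper_width: 35.4
```

```bash
python3 st.py
```

```text
6.4667 [ 521.3  -321.4   130.96] [-179.99    0.03   -3.  ] [ 0.06 -0.46 -0.09] [-0.06  0.07 -0.  ] 35.353759420840014
```

Emit:
apply_moves:
  plan: [1,0,0,-0.001,0,1,0,0,-0.002,0,1,0,0,-0.003,0,1,0,0,-0.003,0]

```text
clock: 6.8
position: [521.5, -321.5, 128.2]
ee_rot: [1.0, -0.026, 0.0, 0.0]
contact_force: [0.0, -0.2, -0.9]
gripper_width: 35.3
```

```bash
python3 st.py
```

```text
6.8 [ 521.51 -321.47  128.19] [180.  -0.  -3.] [ 0.   -0.23 -0.86] [-0.    0.03  0.01] 35.298263566126984
```

Emit:
apply_moves:
  plan: [1,0,0,-0.001,0,1,0,0,-0.002,0,1,0,0,-0.002,0]

```text
clock: 7.05
position: [521.6, -321.7, 126.8]
ee_rot: [1.0, -0.026, 0.0, 0.0]
contact_force: [-1.2, -0.3, 2.1]
gripper_width: 35.3
```

Emit:
apply_moves:
  plan: [1,0,0,-0.001,0,1,0,0,-0.0015,0,1,0,0,-0.0015,0]

```text
clock: 7.3
position: [521.7, -321.8, 125.8]
ee_rot: [1.0, -0.026, 0.0, 0.0]
contact_force: [-1.0, 0.4, 5.7]
gripper_width: 35.5
```

```bash
python3 st.py
```

```text
7.3 [ 521.74 -321.81  125.85] [179.95  -0.06  -3.  ] [-1.01  0.43  5.73] [ 0.14  0.42 -0.11] 35.537654716850135
```

Emit:
apply_moves:
  plan: [1,0,0,-0.0005,0,1,0,0,-0.001,0,1,0,0,-0.001,0,1,0,0,-0.001,0]

```text
clock: 7.63
position: [521.8, -321.9, 125.3]
ee_rot: [1.0, -0.026, 0.001, 0.001]
contact_force: [-1.9, 1.1, 6.7]
gripper_width: 35.4
```

```bash
python3 st.py
```

```text
7.6333 [ 521.81 -321.9   125.29] [179.94  -0.07  -3.  ] [-1.94  1.14  6.74] [ 0.18  0.56 -0.16] 35.42893824104555
```

Emit:
apply_moves:
  plan: [1,-0.0005,0,-0.0005,0,1,-0.0005,0,-0.0015,0,1,-0.0005,0,-0.0015,0,1,-0.0005,0,-0.0015,0]

```text
clock: 7.97
position: [521.8, -322.1, 124.5]
ee_rot: [1.0, -0.026, 0.001, 0.001]
contact_force: [-1.8, 1.4, 9.5]
gripper_width: 35.8
```

```bash
python3 st.py
```

```text
7.9667 [ 521.84 -322.11  124.53] [179.9   -0.16  -2.99] [-1.75  1.4   9.46] [ 0.25  0.55 -0.2 ] 35.758662594621896
```

Emit:
apply_moves:
  plan: [1,-0.0003,0,-0.0005,0,1,-0.0003,0,-0.0015,0,1,-0.0003,0,-0.0015,0,1,-0.0003,0,-0.0015,0]

```text
clock: 8.3
position: [521.9, -322.3, 123.8]
ee_rot: [1.0, -0.026, 0.002, 0.001]
contact_force: [-2.3, 2.2, 11.0]
gripper_width: 35.3
```

```bash
python3 st.py
```

```text
8.3 [ 521.88 -322.34  123.81] [179.86  -0.21  -2.98] [-2.35  2.18 11.02] [ 0.36  0.69 -0.2 ] 35.33544511134342
```

Emit:
apply_moves:
  plan: [1,-0.0005,0.0003,-0.0005,0,1,-0.0005,0.0003,-0.001,0,1,-0.0005,0.0003,-0.0015,0,1,-0.0005,0.0003,-0.0015,0]

```text
clock: 8.63
position: [521.9, -322.4, 123.4]
ee_rot: [1.0, -0.026, 0.003, 0.002]
contact_force: [-1.5, 1.4, 14.5]
gripper_width: 35.3
```

```bash
python3 st.py
```

```text
8.6333 [ 521.92 -322.41  123.38] [179.8   -0.29  -2.95] [-1.46  1.41 14.47] [ 0.42  0.81 -0.25] 35.25029611334353
```

Emit:
apply_moves:
  plan: [1,-0.0002,0.0002,-0.0005,0,1,-0.0002,0.0002,-0.0007,0,1,-0.0002,0.0002,-0.0007,0,1,-0.0002,0.0002,-0.0007,0]

```text
clock: 8.97
position: [521.9, -322.4, 123.2]
ee_rot: [1.0, -0.026, 0.003, 0.002]
contact_force: [-2.3, 0.7, 15.8]
gripper_width: 35.5
```

```bash
python3 st.py
```

```text
8.9667 [ 521.92 -322.4   123.2 ] [179.78  -0.33  -2.94] [-2.28  0.74 15.85] [ 0.44  0.88 -0.27] 35.49809528032117
```

Emit:
apply_moves:
  plan: [1,0,0,0.001,0,1,0,0,0.002,0,1,0,0,0.003,0,1,0,0,0.003,0]

```text
clock: 9.3
position: [521.8, -322.4, 123.3]
ee_rot: [1.0, -0.026, 0.002, 0.002]
contact_force: [1.7, -3.4, 6.6]
gripper_width: 35.7
```

```bash
python3 st.py
```

```text
9.3 [ 521.77 -322.35  123.26] [179.83  -0.28  -2.97] [ 1.69 -3.35  6.55] [-1.22 -0.42 -0.18] 35.74768323196545
```

Emit:
apply_moves:
  plan: [1,0,0,0.001,0,1,0,0,0.002,0,1,0,0,0.002,0,0.6,0,0,0.002,0,0,0,0,0.002,0,-1,0,0,0.002,0,-1,0,0,0.002,0,-1,0,0,0.002,0]

```text
clock: 9.97
position: [519.3, -320.4, 122.9]
ee_rot: [1.0, -0.026, -0.001, -0.001]
contact_force: [-0.3, -0.6, 0.0]
gripper_width: 76.6
```

Run:
```python
import st
from h import *
d=wshot('w6')
```

```text
9.9667 [ 519.27 -320.37  122.9 ] [-179.94    0.11   -3.  ] [-0.32 -0.65  0.04] [ 0.03  0.01 -0.04] 76.62227284200483
9.9667 [ 519.27 -320.37  122.9 ] [-179.94    0.11   -3.  ] [-0.29  0.45 -0.17 -0.   -0.95  1.81]
```

View pics/w6.png

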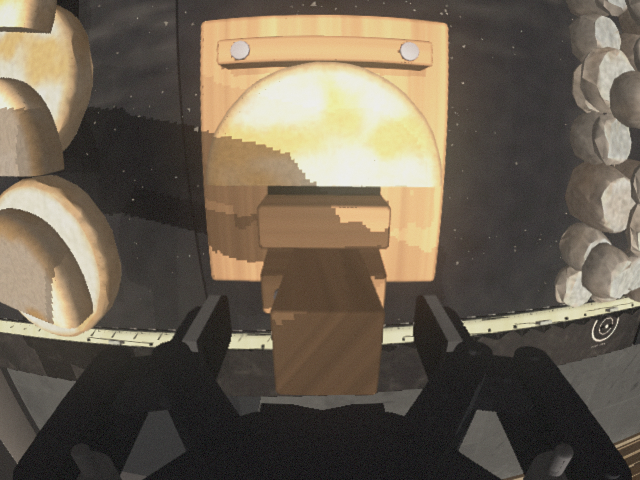

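The wedge stands upright by itself with the head centred at about (328,350). I'll lift clear, then tap the head with closed fingers to check it is tight.

Emit:
apply_moves:
  plan: [-1,0,0,0.01,0,-1,0,0,0.03,0,-1,0,0,0.055,0,-1,0.002,-0.001,0.065,0,0.5,0.002,-0.001,0.065,0,1,0.002,-0.001,0.065,0,1,0.002,-0.001,0.065,0,1,0.002,-0.001,0.065,0]

```text
clock: 10.68
position: [521.1, -321.5, 186.9]
ee_rot: [1.0, -0.026, -0.001, -0.001]
contact_force: [-0.2, -0.2, -0.3]
gripper_width: 38.3
```

Run:
```python
import st
from h import *
d=wshot('w7')
for n in ['side']:
    d=arm.get_image(n); np.savez('side7',**d)
    c=d['color'][130:220,300:420];save('side7c',cv2.resize(c,(800,600),interpolation=cv2.INTER_CUBIC))
```

```text
10.6833 [ 521.11 -321.54  186.91] [-179.93    0.17   -3.01] [-0.24 -0.23 -0.33] [-0.    0.02  0.01] 38.29039730489721
10.6833 [ 521.11 -321.54  186.91] [-179.93    0.17   -3.01] [-0.29  0.4  -0.09 -0.   -1.09  1.81]
```

View pics/w7.png

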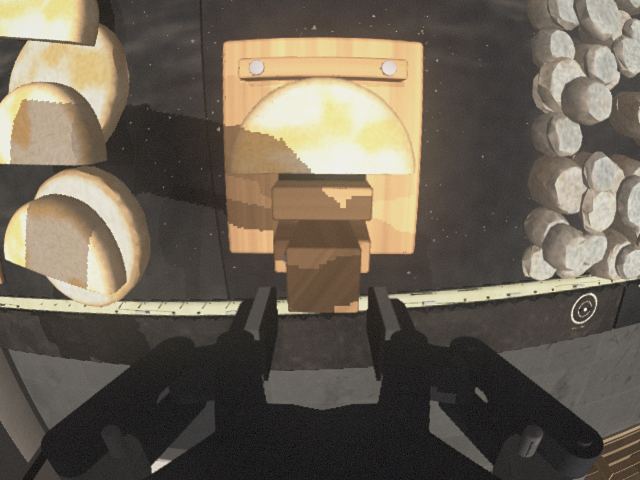

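View pics/side7c.png

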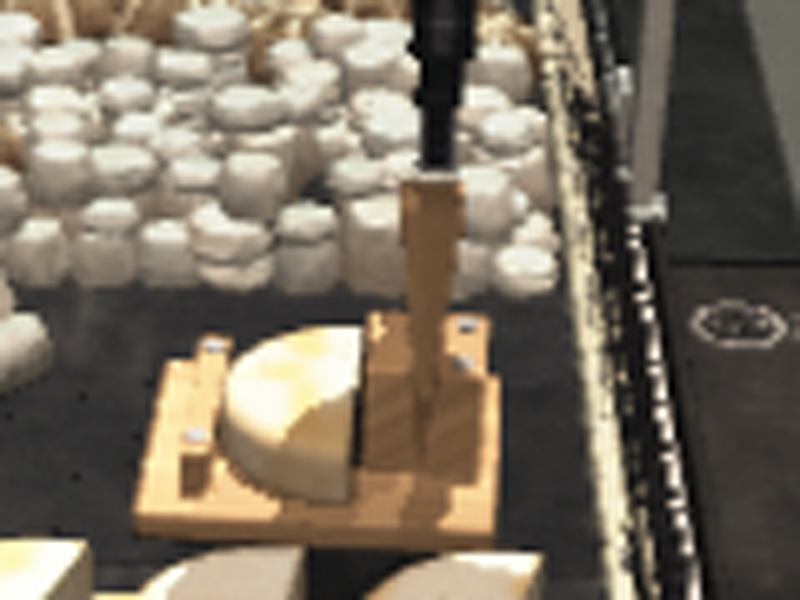

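Run:
```python
from h import *
np.set_printoptions(precision=1,suppress=True)
d=np.load('w7.npz')
for z in(163,166,169):
    P=wcast(d,[(286,248),(360,248),(358,312),(288,312)],z);print(z,P.mean(0),np.linalg.norm(np.diff(P,axis=0),axis=1))
```

```text
163 [ 520.4 -322.4  163. ] [35.3 34.9 35.9]
166 [ 521.8 -322.5  166. ] [34.7 34.3 35.2]
169 [ 523.2 -322.5  169. ] [34.  33.6 34.6]
```

Emit:
apply_moves:
  plan: [1,0,0,0,0,1,0,0,0,0,1,0,0,0,0,1,0,0,0,0,1,0,0,-0.004,0,1,0,0,-0.008,0,1,0,0,-0.012,0,1,0,0,-0.012,0]

```text
clock: 11.45
position: [521.3, -321.7, 175.2]
ee_rot: [1.0, -0.026, -0.001, -0.001]
contact_force: [-0.7, 0.7, 0.4]
gripper_width: -0.1
```

```bash
python3 st.py
```

```text
11.45 [ 521.27 -321.66  175.19] [-179.94    0.13   -3.02] [-0.66  0.66  0.43] [ 0.    0.03 -0.02] -0.10011690838973548
```

Emit:
apply_moves:
  plan: [1,0,-0.0005,-0.002,0,1,0,-0.0005,-0.004,0,1,0,-0.0005,-0.006,0,1,0,-0.0005,-0.007,0,1,0,-0.0005,-0.007,0]

```text
clock: 11.87
position: [521.8, -322.4, 169.3]
ee_rot: [1.0, -0.026, -0.0, -0.0]
contact_force: [0.7, -0.9, -0.4]
gripper_width: 0.2
```

Emit:
apply_moves:
  plan: [1,0,0,-0.001,0,1,0,0,-0.002,0,1,0,0,-0.002,0]

```text
clock: 12.12
position: [521.9, -322.4, 167.4]
ee_rot: [1.0, -0.026, -0.0, -0.0]
contact_force: [0.6, 0.2, 1.5]
gripper_width: -0.1
```

Emit:
apply_moves:
  plan: [1,0,0,-0.001,0,1,0,0,-0.0015,0,1,0,0,-0.0015,0]

```text
clock: 12.37
position: [521.9, -322.4, 166.0]
ee_rot: [1.0, -0.026, -0.0, -0.0]
contact_force: [0.3, -0.6, 0.6]
gripper_width: 0.4
```

Emit:
apply_moves:
  plan: [1,0,0,-0.001,0,1,0,0,-0.0015,0,1,0,0,-0.0015,0]

```text
clock: 12.62
position: [522.2, -322.7, 165.7]
ee_rot: [1.0, -0.026, 0.0, 0.0]
contact_force: [-0.9, -0.2, 5.8]
gripper_width: 0.1
```

Emit:
apply_moves:
  plan: [1,0,0,-0.001,0,1,0,0,-0.0015,0,1,0,0,-0.0015,0]

```text
clock: 12.87
position: [522.4, -323.1, 165.6]
ee_rot: [1.0, -0.026, 0.001, 0.001]
contact_force: [-1.5, 0.8, 8.9]
gripper_width: -0.2
```

Emit:
apply_moves:
  plan: [1,-0.0003,0.0003,-0.001,0,1,-0.0003,0.0003,-0.0015,0,1,-0.0003,0.0003,-0.0015,0]

```text
clock: 13.12
position: [522.7, -323.3, 165.5]
ee_rot: [1.0, -0.026, 0.002, 0.002]
contact_force: [-3.2, 1.0, 13.1]
gripper_width: -0.1
```

```bash
python3 st.py
```

```text
13.1167 [ 522.7  -323.33  165.49] [179.8   -0.23  -2.93] [-3.16  1.   13.08] [ 0.32  0.94 -0.02] -0.11141695723132508
```

At 13 N the head gave only about 0.2 mm, so it is tight. I'll retreat upward and check.

Emit:
apply_moves:
  plan: [1,0,0,0.003,0,1,0,0,0.008,0,1,0,0,0.02,0,1,0,0,0.045,0,1,0,0,0.075,0,1,-0.02,0,0.1,0,1,-0.04,0,0.1,0,1,-0.04,0,0.1,0]

```text
clock: 13.78
position: [479.8, -322.1, 263.6]
ee_rot: [1.0, -0.027, 0.001, 0.0]
contact_force: [1.0, 0.9, -0.2]
gripper_width: -0.1
```

Run:
```python
import st
from h import *
np.set_printoptions(precision=1,suppress=True)
d=wshot('w8');a=cv2.resize(d['color'][90:310,180:470],None,fx=2.6,fy=2.6,interpolation=cv2.INTER_CUBIC)
save('w8c',a)
d=arm.get_image('side'); np.savez('side8',**d)
c=d['color'][130:220,300:420];save('side8c',cv2.resize(c,(800,600),interpolation=cv2.INTER_CUBIC))
d=arm.get_image('scene');save('scene8',d['color'])
```

```text
13.7833 [ 479.81 -322.11  263.6 ] [180.    -0.14  -3.07] [ 1.    0.87 -0.16] [0.   0.07 0.04] -0.06922100327817368
13.7833 [ 479.8 -322.1  263.6] [180.   -0.1  -3.1] [-0.3  0.3 -0.1 -0.  -1.2  1.8]
```

View pics/w8c.png

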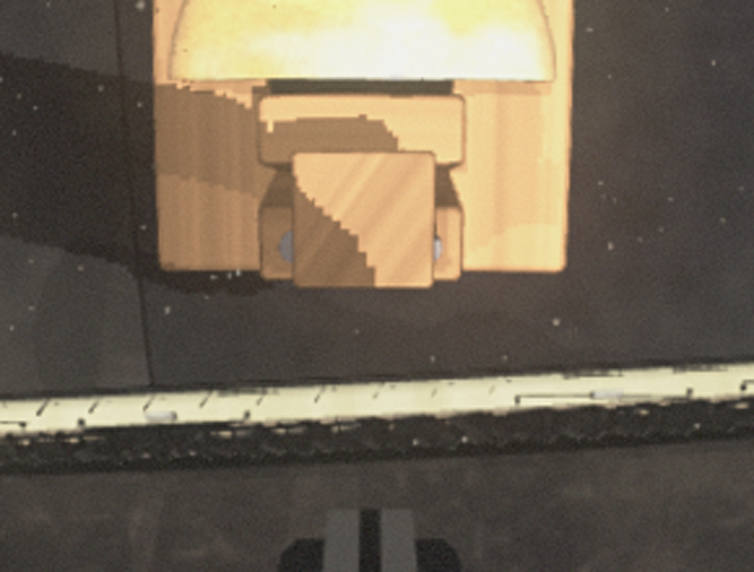

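View pics/side8c.png

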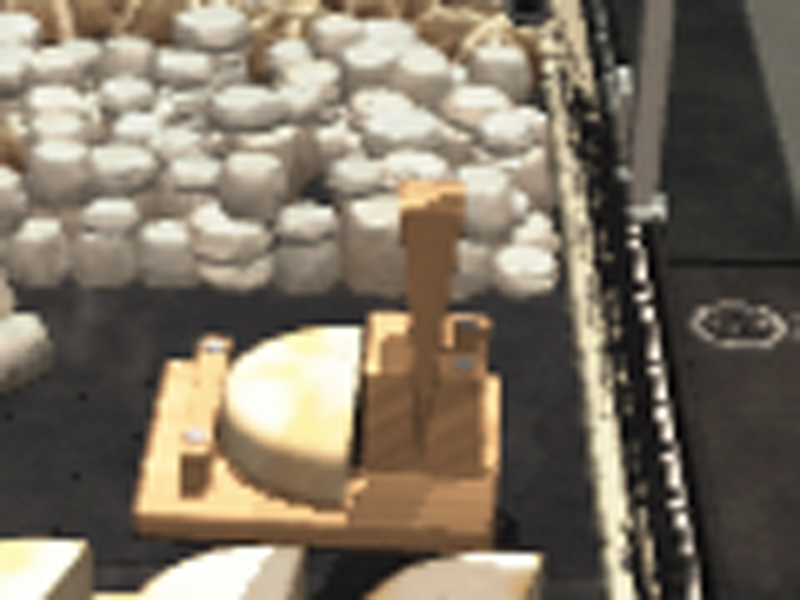

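View pics/scene8.png

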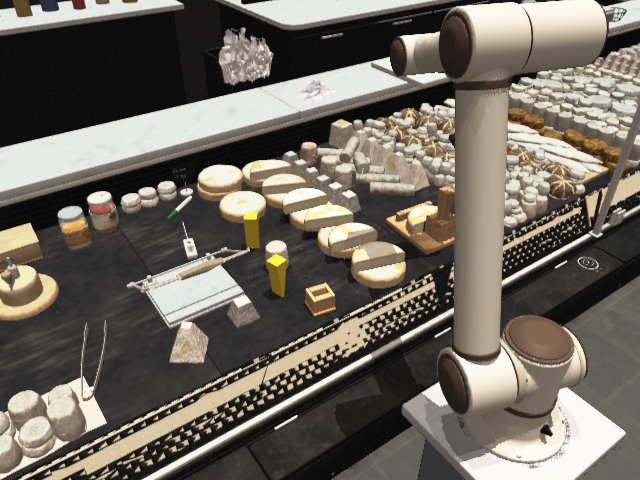

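The wedge stands upright in the gap at side crop (430,300). The cheeses at scene (188,342), (242,310) and (275,250) have not moved, and the arm is touching nothing. I'll hand the job in.

```bash
python3 -c "
from bench import arm
print(arm.job_done())"
```

```text
the job is handed in; nothing more can be done
None
```

The cheese is clamped: the wooden wedge is upright and tight in the gap between the fence and the jaw, and I handed the job in at about 14 s on the clock. The hand-in gives no verdict.

- **Wedging:** I drew the brown wedge straight up out of its holder and put it thin end down into the gap, which measured about 13.6 mm wide at the top. Contact came at about TCP z 127 mm, close to the depth expected. I pressed in small steps up to 15.8 N down, with about 3 N or less sideways.
- **Tightness:** After I let go the wedge stood by itself. A second push on its head with closed fingers, up to 13 N, moved it only about 0.2 mm.
- **Last pictures:** The wedge is upright, the three bystander cheeses and the yellow look-alikes look unmoved, and the robot is clear of everything. No check failed.
- **Disagreement:** The low-resolution side view made the gap look 3–4 mm narrower than the wrist camera did. I used the wrist camera's figure, and the depth at contact agreed with it.

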